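# Set the rolling mill's T-handle to the gauge pin

### The arm

A 6-joint arm with a two-finger parallel gripper is mounted at the origin on the work surface. World frame = base frame: x ahead of the robot, y to its left, z up, the work surface at z = 0. Lengths are in m, angles in rad, forces in N, time in s.
With the tool pointing down it reaches from about 0.375 to 0.9 m from the base axis. Payload 3.1 kg.
Tool frame: the origin (TCP) lies midway between the tips of the shut fingers; the grasp point (between the pads) lies 19 mm behind it (manip.pinch_z is the distance from the TCP to the grasp point, in m); z points along the fingers, y is the line along which they close (so a half turn about z gives the same grasp; the last joint's range is limited). The gripper opens to 85 mm and grips with 20 to 120 N. Pads are 22 mm wide; open, the fingers measure 114 mm over their backs; the gripper's body (76 mm by 85 mm) begins 54 mm behind the grasp point. The pads swing forward as they close: fully open they stand 13 mm farther back than shut.
Start: joints at [0.971, 0.527, 1.433, -0, 1.181, -0.178], TCP at [0.256, 0.57, 0.231] pointing down, gripper open.
Joint ranges: [-3.08, 3.08], [-0.75, 2.2], [0.22, 2.44], [-1.43, 4.57], [0, 2.65], [-2.85, 2.85]. Speed limits (rad/s): [2.79, 2.79, 3.14, 3.14, 3.14, 3.14].

### API

Orientations are given as a unit quaternion [x, y, z, w].
In Python, from station import manip, viewer, ticket gives the robot as it stands.
- The arm moves only by the shell command python3 -m creep 'ROWS' [FORCE]. ROWS is JSON, a list of rows, each an object with "slide": the shift along the tool's x, y, z in cm, a list of three; "angular": the turn, a rotation vector about the tool's x, y, z in rad, a list of three; "claw": the opening, from -1 (shut) to 1 (fully open). A call has 1 to 10 rows; each row shifts and turns the commanded pose from where the row before left it, along the tool's axes as they then stand; what a row does not reach is not made up. A row lasts 1/12 s, in which the tool goes at most 41.7 mm and 7.16 degrees, less where a joint would pass 70% of its speed; a pose out of reach is approached as far as the arm can. A call with a gripper value outside its range is refused whole. The fingers move at their own pace and stop on an object; FORCE is the grip in N (left out, the last holds). Time passes only in rows, so rows that do not move let the fingers close. It gives the time, the measured TCP pose, the force, the opening and the grip force at its end, in the units of the state.
- manip.sense(): the state, without advancing time (a new reading comes with each control period).
- viewer.snapshot(name): name is "side" or "top"; returns the picture (420x560x3 uint8, blue, green, red); there is no depth.
- viewer.calibration(name): a dict with "fov_y" (degrees; the focal length in pixels is half the picture's height over the tangent of half this angle, whatever the lens; pixels are square), "cx", "cy" (the principal point, pixels), "T" (4x4, takes a point from camera to world coordinates). Camera axes: x right, y up, looking along -z (the intrinsics and any distortion apply to the point x, -y, -z); pixel columns grow to the right and rows downward; lengths in m; the calibration is good to about 2 mm. A picture is of the moment at which its call begins. calibration takes no time and is no camera call.
- ticket.sign_off(): hands the job in; it is judged then, once.
The state is a dict: "t": time; "q": joint angles; "qd": joint speeds; "tau": joint torques, N m; "tcp_pos": TCP position; "tool_rot": TCP orientation; "force": force on the tool from outside, world axes, zero at the start; "ft_torque": the same for the moment, N m; "finger_gap": opening from 0.0 (shut) to 1.0 (fully open); "gripper_force": force on a finger pad.
Only numpy, scipy, OpenCV 4.12 (cv2) and the standard library are available. Lean on these libraries where they do the work, as an engineer would, in place of code of your own. Each camera call takes 0.05 s, during which the arm holds its last target. There are 200 camera calls.

### The job

Set the roll gap of the small bench rolling mill: with a fingertip, push the pointed arm of the T-handle on top of the mill clockwise (seen from above) until it points at the upright gauge pin, and do not run it past the pin. Only push: do not pinch the bar or lift the handle off its spindle. Leave the things standing around the mill where they are, and finish with the hand clear.

Things in the scene. Friction and masses are not known exactly. Their poses are not given: they have to be found in the camera images.
- mill: Bench rolling mill, dark steel, bolted down, 130 (x) x 190 (y) x 172 mm high to the top of its cover, with a gear case on its +y side. On the cover's middle lies a round dark dial plate 124 mm across with tick marks (ticks are decoration), its top at 178 mm. Origin: centre of the underside, on the vertical axis of the T-handle; x and y horizontal, rolls along y, z up.
- handle_centre (a point): Point on the vertical turning axis of the steel T-handle, at mid-height of its bar (223 mm above the bench). The bar is 14 mm wide and 14 mm high (216 to 230 mm above the bench; a small screw head on the axis reaches 234 mm). Below the bar the space is free down to the dial plate at 178 mm, except for the collar and sleeve (up to 30 mm across) on the axis and the low gauge arm.
- handle_point (a point): Tip of the T-handle's pointed arm, 76 mm from the axis, mid-height of the bar. The arm is 14 mm wide out to 56 mm from the axis, then tapers to the tip. The other arm is shorter and ends 67 mm from the axis in a blunt block 30 mm wide, 26 mm high, 20 mm long. Its x axis runs from the turning axis out through the tip, z up.
- handle (a joint): Angle of the T-handle in rad against the mill: 0 when the pointed arm lies along the mill's +x, growing anticlockwise seen from above, so the job makes it smaller. Free from -2.2 to 3.2; stiff: about 0.15 N m of friction (3 N at 50 mm), stays where it is left, no spring. The pointed arm starts 0.7 to 2.7 rad anticlockwise of the gauge pin.
- sleeve (a joint): How far the T-handle has been lifted up off its spindle, in m: 0 seated, up to 0.06. It sits loosely by its own weight (about 0.36 kg).
- bar_left: The half of the T-bar (whole length, both arms, 7 mm wide) on the left-hand side when looking out along the pointed arm. Its outer face on the pointed arm is the one to push for clockwise. Origin on the turning axis 210 mm above the bench; x along the pointed arm.
- bar_right: The other half of the T-bar, on the right-hand side when looking out along the pointed arm. Same origin and axes.
- gauge: Brass gauge arm clamped fast on the dial plate under the T-handle; 10 mm wide, lying 180 to 187 mm above the bench, reaching out from the turning axis to an upright pin. Origin on the turning axis 180 mm above the bench; x points horizontally to the pin, z up. It does not move.
- gauge_pin (a point): Top of the upright gauge pin, 9 mm thick, 87 mm from the turning axis, 223 mm above the bench. The pointed arm's tip passes about 6 mm inside it.
- jar: Amber glass jar with white lid, 52 mm across, 65 mm high, loose; origin centre of underside.
- mandrel: Small steel ring mandrel, a slim cone standing on a 40 mm foot, 120 mm high, loose; origin centre of underside.
- block: Steel bench block 70 x 100 x 22 mm, loose, 0.9 kg; origin centre of underside.
- screwdriver: Screwdriver 160 mm long lying on the bench beyond the mill, loose; its x axis runs along it.

How it is judged:
By the outcome, as a careful person would: the job done as asked, in the order asked, and still so for the second after the job is handed in, with the robot touching nothing.
It also fails if it takes over 45 s, if anything falls off the work surface, if the arm or the gripper's body presses on something with over 40 N, if the wrist force passes 120 N, or if a joint passes its speed limit or range.

## Working session

There is one attempt and no reset: what is moved stays moved. The work goes in short steps, Python scripts to look and compute and a shell command to move; the robot and the scene stay as the last step left them, time stands still between calls to the robot, and variables do not carry over. Pictures are saved under pics/ and viewed, at most 10 in all, crops included, and the job is handed in when it is done.

```bash
mkdir -p pics; ls; python3 - <<'E'
from station import manip, viewer
import cv2
for n in("side","top"):
    cv2.imwrite(f"pics/{n}0.png",viewer.snapshot(n)); c=viewer.calibration(n); print(n,c)
s=manip.sense();print(s['t'],s['tcp_pos'],s['tool_rot'],s['finger_gap'])
E
```

```text
pics
side {'fov_y': 48.73318394421109, 'cx': 276.8028959743949, 'cy': 212.6524157364659, 'T': array([[ 0.79471755,  0.3173624 , -0.51740229,  0.14289052],
       [-0.60678945,  0.39406714, -0.69030258, -0.50878326],
       [-0.01518484,  0.86254982,  0.50574423,  0.57695039],
       [ 0.        ,  0.        ,  0.        ,  1.        ]])}
top {'fov_y': 50.84453694043188, 'cx': 275.74997928752106, 'cy': 210.03532260112397, 'T': array([[ 1.18425720e-02,  9.88302808e-01, -1.52043788e-01,
         4.46903075e-01],
       [-9.99928379e-01,  1.19678401e-02, -9.12487132e-05,
         8.13220267e-02],
       [ 1.72945439e-03,  1.52033979e-01,  9.88373754e-01,
         9.40768357e-01],
       [ 0.00000000e+00,  0.00000000e+00,  0.00000000e+00,
         1.00000000e+00]])}
0.1 [0.25546023 0.56967802 0.23040117] [ 2.09357422e-01  9.77838657e-01 -9.35299716e-04 -3.95598740e-04] 1.003199462321943
```

View pics/top0.png

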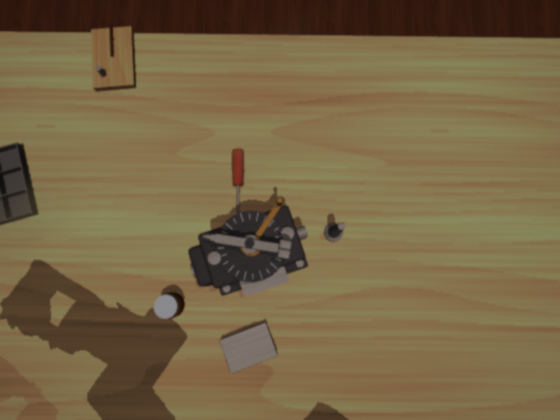

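View pics/side0.png

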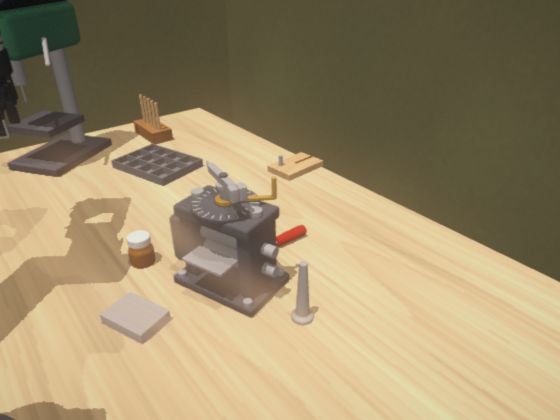

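The top view shows the pointed arm aimed left, with its tip at about (203,238). The axis is near (249,243), the blunt block near (286,246) and the brass pin near (281,200). I'll zoom in for precise pixels.

```bash
python3 - <<'E'
import cv2
t=cv2.imread("pics/top0.png")[180:310,170:350]; s=cv2.imread("pics/side0.png")[150:240,160:300]
cv2.imwrite("pics/c1.png",cv2.convertScaleAbs(cv2.resize(t,None,fx=4.4,fy=4.4,interpolation=2),alpha=1.8))
cv2.imwrite("pics/c2.png",cv2.convertScaleAbs(cv2.resize(s,None,fx=5,fy=5,interpolation=2),alpha=1.3))
E
```

```text
(no output)
```

View pics/c1.png

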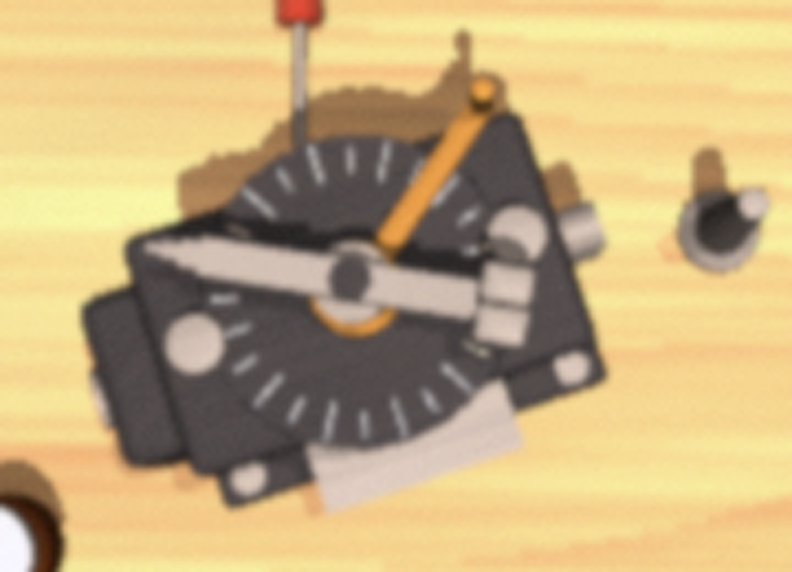

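View pics/c2.png

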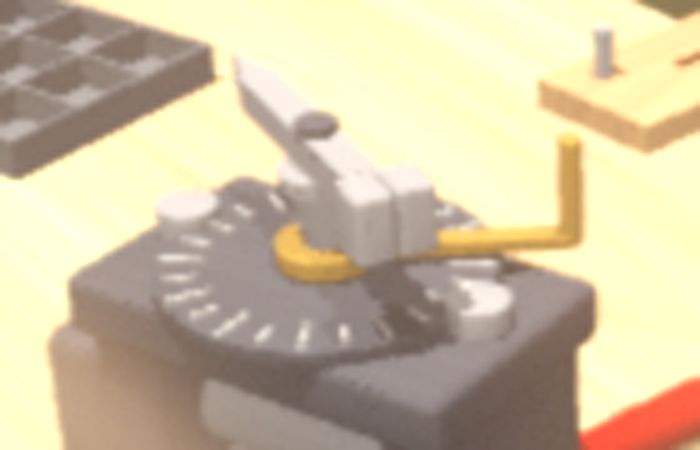

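The crops show these positions:

| Feature | Top crop | Side crop |
|---|---|---|
| Tip | (138,243) | (238,62) |
| Screw head | (350,277) | (317,123) |
| Pin top | (484,92) | (569,138) |

The pin is clockwise of the arm by a bit more than 90°.

```bash
cat > h.py <<'E'
import numpy as np
from station import manip, viewer
def ray(n,px):
    c=viewer.calibration(n); f=210/np.tan(np.radians(c['fov_y']/2)); T=c['T']
    d=T[:3,:3]@[(px[0]-c['cx'])/f,-(px[1]-c['cy'])/f,-1]; return T[:3,3],d/np.linalg.norm(d)
def onz(n,px,z):
    o,d=ray(n,px); return o+d*(z-o[2])/d[2]
def tri(a,b):
    A=np.zeros((3,3));v=np.zeros(3);R=[ray('top',a),ray('side',b)]
    for o,d in R:
        P=np.eye(3)-np.outer(d,d);A+=P;v+=P@o
    p=np.linalg.solve(A,v); return p,[np.linalg.norm(np.cross(p-o,d)) for o,d in R]
ct=lambda x,y:((x+.5)/4.4-.5+170,(y+.5)/4.4-.5+180)
cs=lambda x,y:((x+.5)/5-.5+160,(y+.5)/5-.5+150)
E
python3 - <<'E'
from h import *
np.set_printoptions(precision=4,suppress=True)
P={}
for k,a,b,z in(("tip",(138,243),(238,62),.223),("screw",(350,277),(317,121),.234),("pin",(484,90),(569,138),.223)):
    print(k,tri(ct(*a),cs(*b)),onz('top',ct(*a),z),onz('side',cs(*b),z)); P[k]=(onz('top',ct(*a),z)+onz('side',cs(*b),z))/2
c=P['screw']
for k in('tip','pin'):
    d=P[k]-c; print(k,np.hypot(*d[:2]),np.arctan2(d[1],d[0]))
# block end, jar, mandrel
print(onz('top',ct(507,305),.232), onz('top',ct(753,203),.12),onz('top',(165,306),.065))
from scipy.spatial.transform import Rotation as R
print(R.from_quat(manip.sense()['tool_rot']).as_matrix())
E
```

```text
tip (array([0.5154, 0.2022, 0.2242]), [np.float64(0.0006293082850375556), np.float64(0.0006293082850375824)]) [0.515  0.2027 0.223 ] [0.5172 0.2043 0.223 ]
screw (array([0.5026, 0.1233, 0.2332]), [np.float64(8.040891845956865e-05), np.float64(8.040891845937138e-05)]) [0.5024 0.1233 0.234 ] [0.5018 0.1218 0.234 ]
pin (array([0.5742, 0.0751, 0.2228]), [np.float64(0.00020980825005458256), np.float64(0.0002098082500546638)]) [0.574  0.0752 0.223 ] [0.5742 0.0748 0.223 ]
tip 0.08215180303191325 1.3999911992986922
pin 0.08630442299030387 -0.5835275398029532
[0.4931 0.0661 0.232 ] [ 0.5449 -0.0405  0.12  ] [0.3907 0.294  0.065 ]
[[-0.9123  0.4094 -0.0012]
 [ 0.4094  0.9123 -0.0017]
 [ 0.0004 -0.002  -1.    ]]
```

```bash
python3 -m creep '[{"slide":[-2,-1.5,0],"angular":[0,0,0],"claw":-1},{"slide":[-2.8,-2.2,0],"angular":[0,0,0],"claw":-1},{"slide":[-2.8,-2.2,0],"angular":[0,0,0],"claw":-1},{"slide":[-2.8,-2.2,0],"angular":[0,0,0],"claw":-1},{"slide":[-2.8,-2.2,0],"angular":[0,0,0],"claw":-1},{"slide":[-2.8,-2.2,0],"angular":[0,0,0],"claw":-1},{"slide":[-2.8,-2.2,0],"angular":[0,0,0],"claw":-1},{"slide":[-2.8,-2.2,0],"angular":[0,0,0],"claw":-1},{"slide":[0,0,0],"angular":[0,0,-0.12],"claw":-1},{"slide":[0,0,0],"angular":[0,0,-0.12],"claw":-1}]' 30
cat > w.py <<'E'
from h import *
from scipy.spatial.transform import Rotation as R
import sys
C=np.array([.5023,.123]); s=manip.sense(); M=R.from_quat(s['tool_rot']).as_matrix()
th=float(sys.argv[1]); n,r,z=[float(v)/1000 for v in sys.argv[2:5]]
o=np.array([np.cos(th),np.sin(th)]); l=np.array([-o[1],o[0]])
g=np.r_[C+r*o+n*l,z]; y=np.arctan2(M[1,1],M[0,1])
np.set_printoptions(precision=4,suppress=True)
print('t',s['t'],'slide cm',100*M.T@(g-s['tcp_pos']),'turn z',y-th,'yaw',y,'F',s['force'],'q',s['q'])
d=s['tcp_pos'][:2]-C; oy=np.array([np.cos(y),np.sin(y)]); print('n,r mm in tool axes',1e3*(d@[-oy[1],oy[0]]),1e3*d@oy,'tilt',M[2])
E
python3 w.py 1.4 50 48 203
```

```text
t: 0.93
tcp_pos: [0.3846, 0.3255, 0.2311]
tool_rot: [0.09, 0.996, -0.0, -0.0]
force: [-0.3, 0.4, -0.4]
finger_gap: 0.0
gripper_force: 0.0
t 0.9333 slide cm [-10.165  -13.0564   2.8071] turn z -0.009705366483879319 yaw 1.3902946335161206 F [-0.3254  0.4201 -0.3692] q [ 0.4803  0.3661  1.7312 -0.0001  1.0452 -0.91  ]
n,r mm in tool axes 152.0943559534917 178.09477728226494 tilt [ 0.0007 -0.0006 -1.    ]
```

```bash
python3 -m creep '[{"slide":[-2,-2.6,0],"angular":[0,0,0],"claw":-1},{"slide":[-2,-2.6,0],"angular":[0,0,0],"claw":-1},{"slide":[-2,-2.6,0],"angular":[0,0,0],"claw":-1},{"slide":[-2,-2.6,0],"angular":[0,0,0],"claw":-1},{"slide":[-2.1,-2.6,0],"angular":[0,0,0],"claw":-1},{"slide":[0,0,1.4],"angular":[0,0,0],"claw":-1},{"slide":[0,0,1.4],"angular":[0,0,0],"claw":-1},{"slide":[0,0,0],"angular":[0,0,0],"claw":-1},{"slide":[0,0,0],"angular":[0,0,0],"claw":-1}]'
python3 w.py 1.4 18 48 203; python3 - <<'E'
from h import *; import cv2
a=viewer.snapshot('top')[180:310,170:350]; b=viewer.snapshot('side')[130:260,130:310]
cv2.imwrite('pics/d1.png',cv2.convertScaleAbs(cv2.resize(np.hstack([a,b]),None,fx=2.2,fy=2.2,interpolation=2),alpha=1.5))
E
```

```text
t: 1.68
tcp_pos: [0.4588, 0.1812, 0.2026]
tool_rot: [0.091, 0.996, -0.0, -0.001]
force: [0.4, -0.6, -0.7]
finger_gap: 0.004
gripper_force: 0.0
t 1.6833 slide cm [-3.4805 -0.1579 -0.0457] turn z -0.011341284745562952 yaw 1.388658715254437 F [ 0.4036 -0.5627 -0.7176] q [ 0.1492  0.3939  1.7867  0.      0.9637 -1.2395]
n,r mm in tool axes 53.34919465419635 49.37181092157711 tilt [ 0.0026 -0.0008 -1.    ]
```

View pics/d1.png

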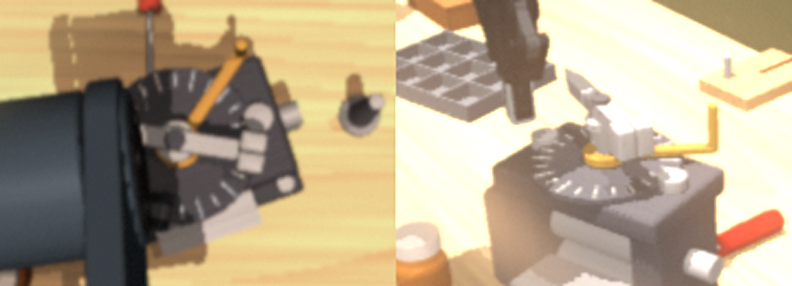

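The fingertip is down on the near (left) side of the pointed arm and clear of everything. The pin and bar haven't moved. Next I'll close in to contact.

```bash
python3 -m creep '[{"slide":[-1,-0.1,0],"angular":[0,0,0],"claw":-1},{"slide":[-1,-0.1,0],"angular":[0,0,0],"claw":-1},{"slide":[-1,0,0],"angular":[0,0,0],"claw":-1},{"slide":[-0.3,0,0],"angular":[0,0,0],"claw":-1},{"slide":[0,0,0],"angular":[0,0,0],"claw":-1},{"slide":[0,0,0],"angular":[0,0,0],"claw":-1}]'
python3 w.py 1.4 18 48 203
python3 -m creep '[{"slide":[-0.2,0,0],"angular":[0,0,0],"claw":-1},{"slide":[-0.2,0,0],"angular":[0,0,0],"claw":-1},{"slide":[0,0,0],"angular":[0,0,0],"claw":-1},{"slide":[0,0,0],"angular":[0,0,0],"claw":-1}]'
python3 w.py 1.4 18 48 203
```

```text
t: 2.28
tcp_pos: [0.4922, 0.1734, 0.2033]
tool_rot: [0.091, 0.996, -0.0, 0.0]
force: [0.5, 0.7, 0.2]
finger_gap: 0.002
gripper_force: 0.0
t 2.2833 slide cm [-0.0511  0.0096  0.0267] turn z -0.011032172142848351 yaw 1.3889678278571516 F [0.4704 0.6824 0.2352] q [ 0.1245  0.4274  1.7205 -0.0005  0.993  -1.2642]
n,r mm in tool axes 19.039646024081954 47.702867370645926 tilt [-0.0007 -0.0002 -1.    ]
t: 2.62
tcp_pos: [0.4945, 0.173, 0.2031]
tool_rot: [0.091, 0.996, -0.0, -0.001]
force: [-3.5, 1.7, 0.4]
finger_gap: -0.001
gripper_force: 1.8
t 2.6167 slide cm [0.1837 0.0022 0.0123] turn z -0.010940044983120956 yaw 1.389059955016879 F [-3.4886  1.6624  0.393 ] q [ 0.1228  0.4311  1.714   0.0005  0.9986 -1.2666]
n,r mm in tool axes 16.686762352388353 47.77811426725155 tilt [ 0.0021 -0.0002 -1.    ]
```

Contact shows at about 3.5 N, which matches the expected friction. Now I'll swing the arm round on the arc.

```bash
python3 -m creep '[{"slide":[-0.48,0.15,0],"angular":[0,0,0.1],"claw":-1},{"slide":[-0.48,0.15,0],"angular":[0,0,0.1],"claw":-1},{"slide":[-0.48,0.15,0],"angular":[0,0,0.1],"claw":-1},{"slide":[-0.48,0.15,0],"angular":[0,0,0.1],"claw":-1},{"slide":[-0.48,0.15,0],"angular":[0,0,0.1],"claw":-1},{"slide":[-0.48,0.15,0],"angular":[0,0,0.1],"claw":-1},{"slide":[-0.48,0.15,0],"angular":[0,0,0.1],"claw":-1},{"slide":[-0.48,0.15,0],"angular":[0,0,0.1],"claw":-1},{"slide":[0,0,0],"angular":[0,0,0],"claw":-1},{"slide":[0,0,0],"angular":[0,0,0],"claw":-1}]'
python3 w.py 0.59 17 48 203
```

```text
t: 3.45
tcp_pos: [0.5337, 0.1639, 0.2031]
tool_rot: [0.47, 0.882, -0.0, 0.0]
force: [-1.9, 0.7, -1.1]
finger_gap: 0.001
gripper_force: 0.7
t 3.45 slide cm [ 0.0543 -0.0858  0.0126] turn z 0.0014264531922573154 yaw 0.5914264531922573 F [-1.8685  0.7461 -1.0694] q [ 0.0978  0.4735  1.6316 -0.0002  1.0363 -0.4935]
n,r mm in tool axes 16.38876054376779 48.88199456263435 tilt [-0.0002  0.0001 -1.    ]
```

```bash
python3 -m creep '[{"slide":[-0.48,0.13,0],"angular":[0,0,0.1],"claw":-1},{"slide":[-0.48,0.13,0],"angular":[0,0,0.1],"claw":-1},{"slide":[-0.48,0.13,0],"angular":[0,0,0.1],"claw":-1},{"slide":[-0.48,0.13,0],"angular":[0,0,0.1],"claw":-1},{"slide":[-0.48,0.14,0],"angular":[0,0,0.1],"claw":-1},{"slide":[-0.48,0.14,0],"angular":[0,0,0.1],"claw":-1},{"slide":[-0.48,0.14,0],"angular":[0,0,0.1],"claw":-1},{"slide":[-0.48,0.14,0],"angular":[0,0,0.1],"claw":-1},{"slide":[0,0,0],"angular":[0,0,0],"claw":-1},{"slide":[0,0,0],"angular":[0,0,0],"claw":-1}]'
python3 w.py -0.21 17 48 203;  python3 - <<'E'
from h import *; import cv2
a=viewer.snapshot('top')[180:310,170:350]; b=viewer.snapshot('side')[130:260,130:310]
cv2.imwrite('pics/d2.png',cv2.convertScaleAbs(cv2.resize(np.hstack([a,b]),None,fx=2.2,fy=2.2,interpolation=2),alpha=1.5))
E
```

```text
t: 4.28
tcp_pos: [0.5535, 0.13, 0.2035]
tool_rot: [0.776, 0.63, 0.001, 0.001]
force: [0.1, 1.5, -0.3]
finger_gap: 0.002
gripper_force: 0.4
t 4.2833 slide cm [-0.0486 -0.0625  0.0458] turn z 0.0028438494270755232 yaw -0.20715615057292447 F [ 0.0595  1.4767 -0.2826] q [ 0.0343  0.4854  1.6071 -0.0003  1.0472  0.2416]
n,r mm in tool axes 17.34922714982393 48.67201896145515 tilt [ 0.0002  0.0019 -1.    ]
```

View pics/d2.png

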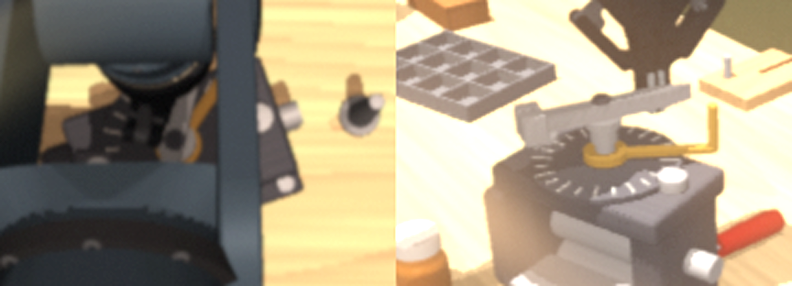

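The side view shows the bar turned most of the way. The tip is at about (690,92) in the mosaic and the pin top at (713,106). I'll advance a little more and then measure.

```bash
python3 -m creep '[{"slide":[-0.25,0.05,0],"angular":[0,0,0.05],"claw":-1},{"slide":[-0.25,0.05,0],"angular":[0,0,0.05],"claw":-1},{"slide":[-0.25,0.05,0],"angular":[0,0,0.05],"claw":-1},{"slide":[-0.24,0.05,0],"angular":[0,0,0.05],"claw":-1},{"slide":[-0.24,0.05,0],"angular":[0,0,0.05],"claw":-1},{"slide":[-0.24,0.05,0],"angular":[0,0,0.05],"claw":-1},{"slide":[0,0,0],"angular":[0,0,0],"claw":-1},{"slide":[0,0,0],"angular":[0,0,0],"claw":-1}]'
python3 w.py -0.51 17 48 203;  python3 - <<'E'
from h import *; import cv2
b=viewer.snapshot('side')[150:240,160:300]
cv2.imwrite('pics/d3.png',cv2.convertScaleAbs(cv2.resize(b,None,fx=5,fy=5,interpolation=2),alpha=1.3))
E
```

```text
t: 5.05
tcp_pos: [0.5526, 0.1153, 0.204]
tool_rot: [0.862, 0.507, 0.002, 0.001]
force: [3.5, 1.4, -0.5]
finger_gap: 0.006
gripper_force: 1.5
t 5.05 slide cm [-0.0854  0.0363  0.097 ] turn z 0.0015665502525775699 yaw -0.5084334497474224 F [ 3.4917  1.4035 -0.4522] q [0.0078 0.4787 1.6184 0.0001 1.0403 0.5162]
n,r mm in tool axes 17.77710550752184 47.65974372259949 tilt [ 0.0021  0.0036 -1.    ]
```

View pics/d3.png

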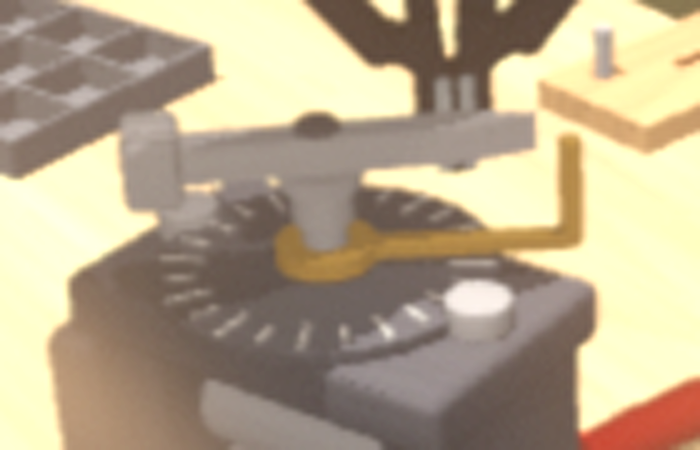

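The tip is at (534,131) in the crop and the pin top at (569,138), so the arm is still slightly anticlockwise of the pin. I'll compute the angle that remains.

```bash
python3 - <<'E'
from h import *
for c in((.5018,.1218),(.5024,.1233),(.5021,.1226)):
  for yy in(128,131,134):
    t=onz('side',cs(534,yy),.223)[:2]-c
    p=(np.array([.5741,.0750]))-c
    print(c,yy,np.hypot(*t),np.arctan2(t[1],t[0]),np.arctan2(p[1],p[0]))
E
```

```text
(0.5018, 0.1218) 128 0.07530286805538741 -0.45251624580578853 -0.5744768583856316
(0.5018, 0.1218) 131 0.07490898211792031 -0.48412072750160856 -0.5744768583856316
(0.5018, 0.1218) 134 0.07459209409173552 -0.5158637809252391 -0.5744768583856316
(0.5024, 0.1233) 128 0.07543631481767289 -0.4738784394103566 -0.5928148859375292
(0.5024, 0.1233) 131 0.07509327131261322 -0.5055208824115969 -0.5928148859375292
(0.5024, 0.1233) 134 0.07482722807908032 -0.5372583246577123 -0.5928148859375292
(0.5021, 0.1226) 128 0.07538764641420616 -0.4638001481542669 -0.5841465815281849
(0.5021, 0.1226) 131 0.07502059044192842 -0.4954204887087239 -0.5841465815281849
(0.5021, 0.1226) 134 0.07473052795281451 -0.5271563202054176 -0.5841465815281849
```

```bash
python3 -m creep '[{"slide":[-0.1,0.03,0],"angular":[0,0,0.02],"claw":-1},{"slide":[-0.1,0.03,0],"angular":[0,0,0.02],"claw":-1},{"slide":[-0.1,0.03,0],"angular":[0,0,0.02],"claw":-1},{"slide":[0,0,0],"angular":[0,0,0],"claw":-1},{"slide":[0,0,0],"angular":[0,0,0],"claw":-1},{"slide":[0,0,0],"angular":[0,0,0],"claw":-1}]'
python3 w.py -0.57 17 48 203
python3 -m creep '[{"slide":[1,0,0],"angular":[0,0,0],"claw":-1},{"slide":[2,0,0],"angular":[0,0,0],"claw":-1},{"slide":[0,0,-3],"angular":[0,0,0],"claw":-1},{"slide":[0,0,-4],"angular":[0,0,0],"claw":-1},{"slide":[2,-4,0],"angular":[0,0,0],"claw":-1},{"slide":[2,-3.6,0],"angular":[0,0,0],"claw":-1},{"slide":[2,-3.6,0],"angular":[0,0,0],"claw":-1},{"slide":[2,-3.6,0],"angular":[0,0,0],"claw":-1},{"slide":[2,-3.6,0],"angular":[0,0,0],"claw":-1},{"slide":[0,0,0],"angular":[0,0,0],"claw":-1}]'
python3 -m creep '[{"slide":[2,-3.6,0],"angular":[0,0,0],"claw":-1},{"slide":[2,-3.6,0],"angular":[0,0,0],"claw":-1},{"slide":[2,-3.6,0],"angular":[0,0,0],"claw":-1},{"slide":[0,0,0],"angular":[0,0,0],"claw":-1},{"slide":[0,0,0],"angular":[0,0,0],"claw":-1}]'
python3 - <<'E'
from h import *; import cv2
a=viewer.snapshot('top');b=viewer.snapshot('side')
cv2.imwrite('pics/top4.png',a);cv2.imwrite('pics/side4.png',b)
t=cv2.resize(a[185:275,205:325],(480,360),interpolation=2); s=cv2.resize(b[160:220,180:280],(500,300),interpolation=2)
o=np.zeros((600,800,3),np.uint8)
t=cv2.resize(a[190:265,225:305],None,fx=4.9,fy=4.9,interpolation=2)
s=cv2.resize(b[160:220,180:280],None,fx=4,fy=4,interpolation=2)
o[:t.shape[0],:t.shape[1]]=t; o[:s.shape[0],400:400+s.shape[1]]=s
cv2.imwrite('pics/d4.png',cv2.convertScaleAbs(o[:370],alpha=1.5))
E
```

```text
t: 5.6
tcp_pos: [0.5506, 0.1121, 0.2036]
tool_rot: [0.878, 0.479, 0.001, 0.0]
force: [3.4, 1.4, 1.3]
finger_gap: -0.001
gripper_force: 1.9
t 5.6 slide cm [0.01   0.1484 0.0587] turn z -0.000977531986262048 yaw -0.570977531986262 F [3.3958 1.4317 1.3093] q [0.002  0.477  1.6231 0.0001 1.0403 0.5729]
n,r mm in tool axes 16.946174219621042 46.49927337510193 tilt [ 0.0007  0.001  -1.    ]
t: 6.43
tcp_pos: [0.4606, 0.3233, 0.2723]
tool_rot: [0.876, 0.483, -0.003, -0.002]
force: [1.6, -0.8, -1.2]
finger_gap: 0.002
gripper_force: 0.0
t: 6.85
tcp_pos: [0.406, 0.4277, 0.2721]
tool_rot: [0.876, 0.481, -0.002, 0.001]
force: [-0.2, -0.7, 0.2]
finger_gap: -0.003
gripper_force: 0.0
```

View pics/d4.png

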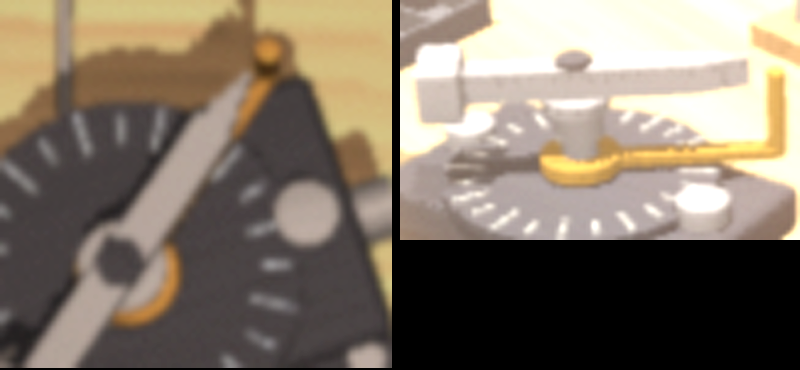

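The hand is clear and the bar is still seated. The tip is at (247,76), the screw at (121,259) and the pin at (268,48) in the top crop, so the arm points almost exactly at the pin. I'll measure the remainder.

```bash
python3 - <<'E'
from h import *; import cv2
f=lambda x,y:((x+.5)/4.9-.5+225,(y+.5)/4.9-.5+190)
a=lambda v:np.arctan2(v[1],v[0])
tip=onz('top',f(247,76),.223)[:2];c=onz('top',f(121,259),.234)[:2];p=onz('top',f(268,48),.223)[:2]
g=lambda x,y:((x-400+.5)/4-.5+180,(y+.5)/4-.5+160)
print('c',c,'pin',p,'tip r',np.hypot(*(tip-c)),'tip',a(tip-c),'pin',a(p-c), 'pin r',np.hypot(*(p-c)))
ts=onz('side',g(747,71),.223)[:2]; print('side tip',ts,[a(ts-k) for k in (c,(.5021,.1226))])
# bar outline by colour: light and unsaturated, in strips along the arm
im=cv2.imread('pics/top4.png'); hsv=cv2.cvtColor(im,cv2.COLOR_BGR2HSV)
m=((hsv[...,1]<75)&(hsv[...,2]>85)).astype(np.uint8)
n,l,st,ce=cv2.connectedComponentsWithStats(m)
P=[]
yx=np.argwhere(m[195:255,225:285])+[195,225]
W=np.array([onz('top',(x,y),.230)[:2] for y,x in yx])-c
u=np.array([np.cos(-.575),np.sin(-.575)]);v=np.array([-u[1],u[0]])
s,w=W@u,W@v
k=(abs(w)<.012)&(s>.02)&(s<.056); 
print(k.sum(),'bar line angle',-.575+np.polyfit(s[k],w[k],1)[0],'mean off mm',w[k].mean()*1e3,'angle via axis',-.575+(w[k]@s[k])/(s[k]@s[k]),w[k].min(),w[k].max())
E
```

```text
c [0.50262058 0.1230963 ] pin [0.57514487 0.07574879] tip r 0.07473976508123445 tip -0.5709689404192588 pin -0.5783763688433927 pin r 0.08661154651107826
side tip [0.5643665  0.08191624] [np.float64(-0.5881833327699212), np.float64(-0.578748537459618)]
195 bar line angle -0.58434484470938 mean off mm -0.5852159740623711 angle via axis -0.5900368119026878 -0.010758753352202076 0.006694448433325448
```

The arm angle reads −0.57 to −0.59 and the pin −0.58, so they agree within measurement error. Another push would risk overrunning the pin, so I'll hand it in.

```bash
python3 -c "
from station import ticket; print(ticket.sign_off())"
```

```text
the job is handed in; nothing more can be done
None
```

The pointed arm of the T-handle was pushed clockwise until it points at the gauge pin, to within about 0.01 rad on camera (measurement scatter about the same), with the hand withdrawn clear, and the job is handed in.

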